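Stack two serving boards squarely on a narrow stand

TASK

Build a square pile of two boards on the narrow blue stand: first take the dark walnut board that lies on the worktop and set it down lengthwise and centred on the stand. Then lift the pale maple board out of the rack, lay it flat on the free worktop and let go of it, take it again by its two long sides, and set it on the walnut board with all edges lined up, to about half a centimetre. Keep hold of each board until it is down on the pile (no dropping), and leave the slate board and everything else where it stands.

Things in the scene. Friction and masses are not known exactly. Their poses are not given: they have to be found in the camera images.
- walnut_board: dark brown walnut board, 64 x 130 x 16 mm, lying flat on the worktop at the right front. Origin at its centre (8 mm above its underside); own y along the 130 mm length, x across the 64 mm width, z through the 16 mm thickness (up).
- maple_board: pale maple board of the same size, standing on a long edge in one of the two slots of the rack. Origin at its centre; own y along the 130 mm length, z along the 64 mm width (up at the start; top edge 76 mm above the worktop), x through the 16 mm thickness. Lying flat, its x is vertical.
- stand: fixed stand with a blue enamelled top on two steel feet, 50 x 104 mm on top and 46 mm high, thus narrower and shorter than the boards. Origin at the centre of its underside on the worktop; y along its length, z up.
- stand_top (a point): centre of the stand's top face, 46 mm above the worktop, axes as the stand's. The pile goes here, lengthwise along y.
- rack: fixed white rack: slab 120 x 140 x 12 mm, two slots between 7 mm steel dowels whose tops are 47 mm above the worktop. Origin: centre of its underside. Slots run along its y, middle planes at x = -33 and +33 mm; dowels at y = -46 and +46 mm, so a board's middle is free. A board has 2 mm of play on each face; its lower edge is 12 mm above the worktop.
- slate_board: dark grey slate board of the same size as the maple one, standing in the other slot of the rack; to be left there. Origin at its centre, axes as the maple board's.
- salt_shaker: small salt shaker, 44 mm across, 90 mm tall, bystander at the front. Origin at the centre of its underside.
- tea_tin: terracotta pink square canister with a knobbed lid, 70 x 70 x 95 mm, bystander behind the stand and the rack. Origin at the centre of its underside.
There are look-alikes about, which are no part of the job. Of the things like the stand, leave any that is yellow; of the rest the larger one is meant.

How it is judged:
By the outcome, as a careful person would: the job done as asked, in the order asked, and still so for the second after the job is handed in, with the robot touching nothing.
It also fails if it takes over 67 s, if anything falls off the work surface, if the arm or the gripper's body presses on something with over 40 N, if the wrist force passes 120 N, or if a joint passes its speed limit or range.

ROBOT

A 7-joint arm with a two-finger parallel gripper is mounted at the origin on a cart in front of the work surface, level with it; the furniture and walls round the work are solid. World frame = base frame: x ahead of the robot, y to its left, z up, the work surface at z = 0. Lengths are in mm, angles in rad, forces in N, time in s.
With the tool pointing down it reaches from about 400 to 875 mm from the base axis. Payload 4.4 kg.
Tool frame: the origin (TCP) lies midway between the tips of the shut fingers; the grasp point (between the pads) lies 19 mm behind it; z points along the fingers, y is the line along which they close (so a half turn about z gives the same grasp; the last joint's range is limited). The gripper opens to 85 mm and grips with 20 to 120 N. Pads are 22 mm wide; open, the fingers measure 114 mm over their backs; the gripper's body (76 mm by 85 mm) begins 54 mm behind the grasp point. The pads swing forward as they close: fully open they stand 13 mm farther back than shut.
Start: joints at [1.119, 0.628, 0.038, 1.517, -0.027, 0.996, -0.02], TCP at [244.623, -602.227, 231.313] pointing down, gripper open.
Joint ranges: [-3.06, 3.06], [-0.37, 2.12], [-1.25, 1.32], [0.18, 2.47], [-1.1, 4.24], [0.23, 1.98], [-2.94, 2.94]. Speed limits (rad/s): [2.57, 2.57, 3.14, 3.14, 3.14, 3.14, 3.14].

INTERFACE

Orientations are given as [roll, pitch, yaw] about the fixed x, y, z axes, in that order (R = Rz(yaw) Ry(pitch) Rx(roll)).
In Python, from cell import ctrl gives the robot as it stands.
- The arm moves only by the shell command python3 -m crank 'ROWS' [OPENING]. ROWS is JSON, a list that holds one entry, the list of rows, each a list of 4 numbers: the shift along the tool's x, y, z normalised to -1 to 1, where 1 is 2.5 cm, then the turn about the tool's z normalised to -1 to 1, where 1 is 0.08 rad. In form: [[[dx, dy, dz, turn], ...]]. A call has 1 to 12 rows; each row shifts and turns the commanded pose from where the row before left it, along the tool's axes as they then stand; what a row does not reach is not made up. A row lasts 1/12 s, in which the tool goes at most 41.7 mm and 7.16 degrees, less where a joint would pass 70% of its speed; a pose out of reach is approached as far as the arm can. A call with a number of a shift or a turn outside -1 to 1 is refused whole. A call with a gripper value outside its range is refused whole. OPENING is the closure, from -1 (fully open) to 1 (shut), set as the call begins (- or left out, the last holds). The fingers move at their own pace and stop on an object; the grip force is fixed at half the most. Time passes only in rows, so rows that do not move let the fingers close. It gives the time, the measured TCP pose, the force, the opening and the grip force at its end, in the units of the state.
- ctrl.read_state(): the state, without advancing time (a new reading comes with each control period).
- ctrl.get_image(name): name is "side" or "top"; returns a dict with "img" (384x512x3 uint8, red, green, blue), "intrinsics" (3x3 intrinsics, pixels), "extrinsics" (4x4, takes a point from camera to world coordinates). Camera axes: x right, y up, looking along -z (the intrinsics and any distortion apply to the point x, -y, -z); pixel columns grow to the right and rows downward; lengths in mm; the calibration is good to about 2 mm. A picture is of the moment at which its call begins. There is no depth.
- ctrl.finish_job(): hands the job in; it is judged then, once.
Trained networks look in the newest picture that a camera, given by its name, has taken for a name from the list of things; names that differ only in an ending like _2 or _b are one class to them, and where a whole thing is asked for, a point or a joint stands for the part that bears it (a point fixed in the world has none). Each returns a list of dicts, best first, with "confidence" (0 to 1); they miss things now and then, are a little off and sometimes report something else, mostly with a low value. They report only what shows in the picture. A call takes as long as a camera call. They do not tell look-alikes from the thing itself.
- ctrl.find_in(camera, target): "position" ([row, column] in pixels, amid what is visible of it).
- ctrl.trace(camera, target): "mask" (384x512 bool, what is visible of it) and "position" ([row, column] in pixels, amid what is visible of it).
- ctrl.place_of(camera, target): "position" ([row, column] in pixels: a listed point, or the origin of a listed thing).
The state is a dict: "clock": time; "qpos": joint angles; "qd": joint speeds; "tau": joint torques, N m; "eef_pos": TCP position; "tool_rot": TCP orientation; "force": force on the tool from outside, world axes, zero at the start; "torque": the same for the moment, N m; "width": finger opening in mm; "gripper_force": force on a finger pad.
Only numpy, scipy, OpenCV 4.12 (cv2) and the standard library are available. Lean on these libraries where they do the work, as an engineer would, in place of code of your own. Each camera call takes 0.05 s, during which the arm holds its last target. There are 200 camera calls.

## Working session

There is one attempt and no reset: what is moved stays moved. The work goes in short steps, Python scripts to look and compute and a shell command to move; the robot and the scene stay as the last step left them, time stands still between calls to the robot, and variables do not carry over. Pictures are saved under pics/ and viewed, at most 10 in all, crops included, and the job is handed in when it is done.

```bash
ls; mkdir -p pics; python3 - <<'E'
from cell import ctrl
import cv2,numpy as np,pickle
print(ctrl.read_state())
ims={}
for c in("side","top"):
    d=ctrl.get_image(c);ims[c]=d
    cv2.imwrite(f"pics/{c}0.png",d["img"][:,:,::-1])
    print(c,np.array(d["intrinsics"]).round(1).tolist(),np.array(d["extrinsics"]).round(3).tolist(),[k for k in d])
    for t in["walnut_board","maple_board","stand","stand_top","rack","slate_board","salt_shaker","tea_tin"]:
        print(t,[(np.round(r["position"],1).tolist(),round(r["confidence"],2)) for r in ctrl.place_of(c,t)])
pickle.dump(ims,open("ims.pkl","wb"))
a=np.hstack([ims[c]["img"] for c in("side","top")])
E
```

```text
pics
{'clock': 0.0, 'qpos': array([ 1.11918726,  0.62935146,  0.03843784,  1.51835612, -0.02698436,
        0.99630849, -0.02003137]), 'qd': array([ 2.68031377e-03,  1.37514807e-03, -5.58045082e-04,  3.91952726e-05,
        9.60377519e-04,  1.11996505e-03,  1.61587827e-03]), 'tau': array([ 1.08169967e-03, -5.63405800e+01,  1.22634351e+00, -1.93445796e+01,
        1.10841476e-02,  1.06432577e-02,  6.01275318e-06]), 'eef_pos': array([ 244.39133826, -601.63409146,  230.38936645]), 'tool_rot': array([-3.13968751e+00,  3.60465298e-05,  3.85789834e-01]), 'force': array([-0.14884649, -0.81715184,  0.44530199]), 'torque': array([ 0.03698759, -0.03106124, -0.03879295]), 'gripper_force': 0.0, 'width': 85.46722357149427}
side [[432.2, 0.0, 251.3], [0.0, 432.2, 198.9], [0.0, 0.0, 1.0]] [[0.975, 0.138, -0.173, 294.229], [-0.221, 0.649, -0.728, -932.261], [0.011, 0.748, 0.664, 1068.278], [0.0, 0.0, 0.0, 1.0]] ['img', 'intrinsics', 'extrinsics']
walnut_board [([314.9, 230.1], 0.93)]
maple_board [([168.4, 230.2], 0.83)]
stand [([214.1, 256.9], 0.9), ([210.0, 214.8], 0.7), ([145.6, 203.0], 0.64)]
sta
[... 181 characters left out ...]
6], 0.7)]
top [[425.4, 0.0, 255.2], [0.0, 425.4, 193.8], [0.0, 0.0, 1.0]] [[-0.017, 0.997, -0.073, 439.938], [-1.0, -0.016, 0.013, 173.865], [0.012, 0.073, 0.997, 1432.156], [0.0, 0.0, 0.0, 1.0]] ['img', 'intrinsics', 'extrinsics']
walnut_board [([230.6, 375.4], 0.69), ([232.0, 291.6], 0.21)]
maple_board [([199.1, 186.3], 0.79)]
stand [([225.7, 120.3], 0.82), ([228.2, 241.3], 0.69), ([187.7, 257.1], 0.67), ([214.2, 196.1], 0.33)]
stand_top [([223.1, 116.4], 0.85), ([188.2, 257.8], 0.64), ([229.6, 241.5], 0.58), ([232.6, 373.5], 0.3)]
rack [([207.8, 194.9], 0.62), ([144.2, 222.0], 0.51)]
slate_board [([214.3, 191.7], 0.81)]
salt_shaker [([232.8, 295.1], 0.59)]
tea_tin [([144.8, 220.7], 0.71)]
```

View pics/side0.png

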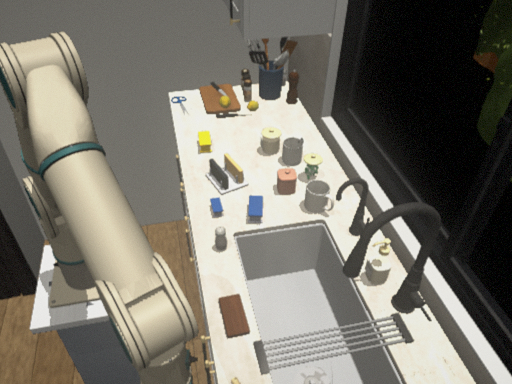

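View pics/top0.png

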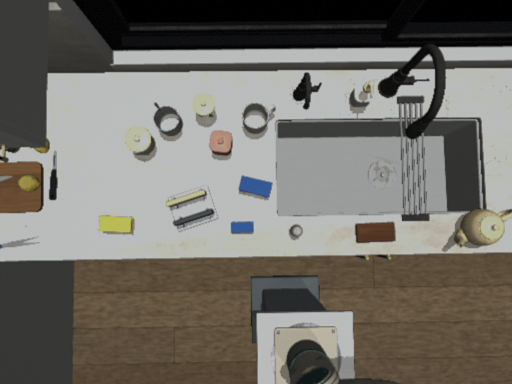

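The larger blue stand is at top (187,256) and side (207,256). The small blue one at top (228,242) and the yellow one at (224,115) are look-alikes. The rack is at top (208,193), with maple in the far slot and slate in the near one. Walnut is at top (232,375).

```bash
cat > h.py <<'E'
import numpy as np,cv2,pickle
from scipy.optimize import minimize
def proj(d,P):
    E=np.array(d["extrinsics"]);K=np.array(d["intrinsics"])
    p=(np.atleast_2d(P)-E[:3,3])@E[:3,:3]
    return np.c_[K[0,0]*p[:,0]/-p[:,2]+K[0,2],K[1,1]*p[:,1]/p[:,2]+K[1,2]]
def ray(d,rc,z):
    E=np.array(d["extrinsics"]);K=np.array(d["intrinsics"]);r,c=rc
    v=E[:3,:3]@np.array([(c-K[0,2])/K[0,0],-(r-K[1,2])/K[1,1],-1])
    return E[:3,3]+v*(z-E[2,3])/v[2]
def box(x,y,yaw,z0,z1,a,b):
    c,s=np.cos(yaw),np.sin(yaw)
    return np.array([[x+c*u*a/2-s*v*b/2,y+s*u*a/2+c*v*b/2,z] for u in(-1,1) for v in(-1,1) for z in(z0,z1)])
def sil(d,P,S=8):
    q=cv2.convexHull(((proj(d,P)+.5)*S).astype(np.float32)) # pixel centre at integer
    m=np.zeros((384*S//4,512*S//4),np.uint8)
    return q
def render(d,P):
    S=4;m=np.zeros((384*S,512*S),np.uint8)
    q=cv2.convexHull(((proj(d,P)+.5)*S-.5).astype(np.float32))
    cv2.fillConvexPoly(m,np.round(q*16).astype(np.int32),255,shift=4)
    return cv2.resize(m,(512,384),interpolation=cv2.INTER_AREA)/255.
def fit(ims,masks,x0,z0,z1,a,b,cams=("side","top")):
    def cost(p):
        return sum(np.abs(render(ims[c],box(p[0]*1,p[1],p[2]/100,z0,z1,a,b))-masks[c]).sum() for c in cams)
    best=None
    for dy in(-.15,0,.15):
        s0=np.array([x0[0],x0[1],(x0[2]+dy)*100])
        r=minimize(cost,s0,method="Nelder-Mead",options=dict(initial_simplex=s0+np.array([[0,0,0],[8,0,0],[0,8,0],[0,0,10]]),maxiter=150))
        if best is None or r.fun<best.fun:best=r
    return np.r_[best.x[:2],best.x[2]/100],best.fun
E
python3 - <<'E'
from h import *
from cell import ctrl
ims=pickle.load(open("ims.pkl","rb"))
s=ctrl.read_state()
for c in ims: print(c,proj(ims[c],[s["eef_pos"],[0,0,0]]).round())
rows=[]
for t,n,zs in[("walnut_board",(232,375),8),("stand",(188,257),23),("maple_board",(199,187),44),("slate_board",(215,192),44),("rack",(208,194),10),("tea_tin",(142,221),50),("salt_shaker",(231,296),50)]:
    for c in("side","top"):
        L=ctrl.trace(c,t)
        print(t,c,[(np.round(r["position"],1).tolist(),round(r["confidence"],2),int(r["mask"].sum()),ray(ims[c],r["position"],zs).round()[:2].tolist()) for r in L])
        pickle.dump(L,open(f"m_{t}_{c}.pkl","wb"))
a=cv2.resize(ims["side"]["img"][135:255,160:320],(800,600),interpolation=cv2.INTER_CUBIC)[:,:,::-1]
cv2.imwrite("pics/a.png",a)
a=cv2.resize(ims["top"]["img"][120:245,90:310],(792,450),interpolation=cv2.INTER_CUBIC)[:,:,::-1]
cv2.imwrite("pics/b.png",a)
E
```

```text
side [[179. 429.]
 [ 88. 275.]]
top [[528. 290.]
 [305. 358.]]
walnut_board side [([318.1, 233.7], 0.87, 986, [410.0, -253.0])]
walnut_board top [([234.3, 375.6], 0.95, 746, [402.0, -245.0]), ([209.6, 193.6], 0.2, 1039, [495.0, 363.0])]
stand side [([141.7, 203.6], 0.75, 264, [448.0, 616.0]), ([205.0, 217.2], 0.72, 172, [439.0, 207.0]), ([206.0, 257.7], 0.67, 374, [580.0, 172.0])]
stand top [([185.5, 254.5], 0.95, 438, [571.0, 158.0]), ([223.2, 116.6], 0.78, 483, [454.0, 614.0]), ([227.7, 241.9], 0.5, 245, [432.0, 202.0])]
maple_board side [([166.6, 232.6], 0.63, 266, [531.0, 391.0]), ([184.1, 230.1], 0.45, 379, [502.0, 288.0])]
maple_board top [([197.2, 182.4], 0.61, 261, [535.0, 394.0])]
slate_board side [([170.0, 221.3], 0.7, 271, [485.0, 379.0])]
slate_board top [([214.4, 194.1], 0.5, 246, [478.0, 356.0])]
rack side [([183.8, 229.7], 0.61, 328, [508.0, 331.0])]
rack top [([208.4, 192.8], 0.7, 800, [499.0, 365.0])]
tea_tin side [([180.9, 287.6], 0.58, 469, [714.0, 255.0]), ([169.1, 230.1], 0.41, 303, [517.0, 370.0])]
tea_tin top [([141.2, 218.7], 0.84, 501, [717.0, 273.0])]
salt_shaker side [([236.7, 221.4], 0.83, 267, [424.0, 25.0])]
salt_shaker top []
```

View pics/a.png

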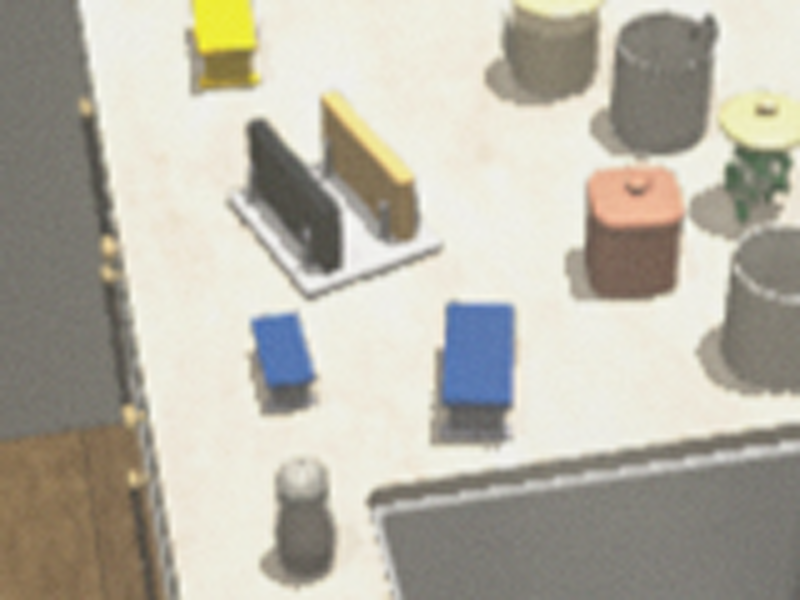

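View pics/b.png

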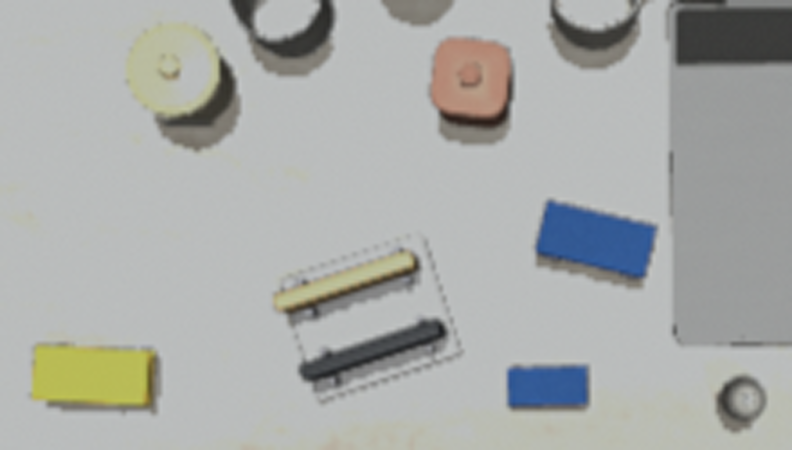

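```bash
cat > meas.py <<'E'
from h import *
def seg(im,kind,cen,R):
    h=cv2.cvtColor(im,cv2.COLOR_RGB2HSV).astype(int);H,S,V=h[...,0],h[...,1],h[...,2]
    m={"blue":(H>100)&(H<130)&(S>110),"wal":((H<18)|(H>170))&(S>90)&(V<140),"maple":(H>12)&(H<32)&(S>75),"slate":(V<90)}[kind]
    k=np.zeros(m.shape,bool);r,c=map(int,cen);k[r-R:r+R,c-R:c+R]=1
    m=(m&k).astype(np.uint8)
    n,l,st,_=cv2.connectedComponentsWithStats(m)
    return (l==1+np.argmax(st[1:,4])).astype(float) if n>1 else m*1.
E
python3 - <<'E'
from meas import *
ims=pickle.load(open("ims.pkl","rb"))
J=[("walnut","wal",(403,-250,0),0,16,64,130,30),("stand","blue",(575,165,-.2),40,46,50,104,24),("maple","maple",(530,385,.3),12,76,16,130,26),("slate","slate",(480,365,.3),12,76,16,130,26)]
for n,k,x0,z0,z1,a,b,R in J:
    M={}
    for c in ims:
        u=proj(ims[c],[x0[0],x0[1],(z0+z1)/2])[0]
        M[c]=seg(ims[c]["img"],k,u[::-1],R)
    for cams in(("side","top"),("top",),("side",)):
        p,f=fit(ims,M,x0,z0,z1,a,b,cams); print(n,cams,p.round(3),round(f,1),[int(M[c].sum()) for c in cams])
E
```

```text
walnut ('side', 'top') [ 4.10550e+02 -2.39575e+02 -1.80000e-02] 310.6 [805, 673]
walnut ('top',) [ 4.10490e+02 -2.41647e+02 -1.50000e-02] 113.5 [673]
walnut ('side',) [ 4.11061e+02 -2.35134e+02 -2.40000e-02] 187.9 [805]
stand ('side', 'top') [ 5.67601e+02  1.56830e+02 -2.18000e-01] 140.4 [232, 435]
stand ('top',) [ 5.67463e+02  1.56637e+02 -2.59000e-01] 62.5 [435]
stand ('side',) [ 5.66147e+02  1.62546e+02 -2.17000e-01] 73.2 [232]
maple ('side', 'top') [5.30184e+02 3.80724e+02 2.07000e-01] 331.3 [226, 54]
maple ('top',) [5.25726e+02 3.76647e+02 1.83000e-01] 233.5 [54]
maple ('side',) [5.31485e+02 3.85568e+02 2.04000e-01] 84.0 [226]
slate ('side', 'top') [4.68960e+02 3.57401e+02 2.85000e-01] 199.9 [182, 230]
slate ('top',) [4.69295e+02 3.57112e+02 3.05000e-01] 45.9 [230]
slate ('side',) [4.69355e+02 3.62957e+02 2.07000e-01] 129.0 [182]
```

```bash
python3 - <<'E'
from meas import *
ims=pickle.load(open("ims.pkl","rb"))
J=[((410.5,-240.5,-.017),0,16,64,130,30),((567.5,157,-.24),40,46,50,104,24),((530,381,.207),12,76,16,130,26),]
O=[]
for c in("side","top"):
    row=[]
    for p,z0,z1,a,b,R in J:
        B=box(*p,z0,z1,a,b);u=proj(ims[c],[p[0],p[1],(z0+z1)/2])[0].round().astype(int)
        im=ims[c]["img"][u[1]-28:u[1]+28,u[0]-25:u[0]+25,::-1]
        im=cv2.resize(im,None,fx=5,fy=5,interpolation=cv2.INTER_NEAREST)
        q=((proj(ims[c],B)-u+[25,28]+.5)*5).astype(int)
        for i in range(8):
            for j in range(i):
                if bin(i^j).count("1")==1: cv2.line(im,tuple(map(int,q[i])),tuple(map(int,q[j])),(0,255,0),1)
        row.append(im)
    O.append(np.hstack(row))
cv2.imwrite("pics/c.png",np.vstack(O))
E
```

```text
(no output)
```

View pics/c.png

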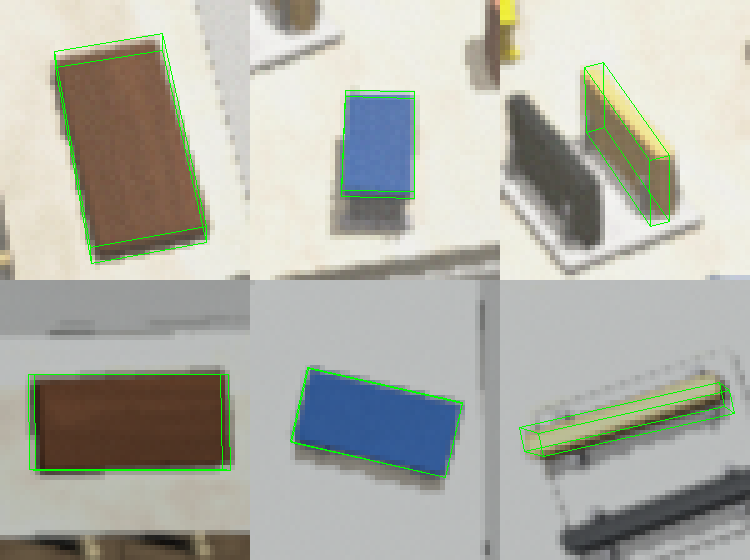

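Overlay: the stand fits well in both views. Walnut sits about 2–3 mm further toward -y than my fit, so I'll use (409.5, -243). The maple yaw is closer to 0.28. Now I'll turn the tool to grip across the walnut's width.

```bash
cat > go.py <<'E'
import sys,numpy as np
from cell import ctrl
# python3 go.py x y z yaw : remaining shift in tool axes, in row units (total), from measured pose
def togo(x,y,z,yaw):
    s=ctrl.read_state();p=s["eef_pos"];w=s["tool_rot"][2]
    d=np.array([x,y,z])-p;c,n=np.cos(w),np.sin(w)
    print("t",round(s["clock"],2),"pos",p.round(1),"rot",s["tool_rot"].round(3),"w",round(s["width"],1),"F",s["force"].round(1),"q",s["qpos"].round(2))
    print("to go units dx,dy,dz,turn",np.round([(c*d[0]+n*d[1])/25,(n*d[0]-c*d[1])/25,-d[2]/25,-((yaw-w+np.pi)%(2*np.pi)-np.pi)/.08],2))
togo(*map(float,sys.argv[1:5]))
E
python3 -m crank '[[[0,0,0,-1],[0,0,0,-1],[0,0,0,-1],[0,0,0,-1],[0,0,0,-1],[0,0,0,-1],[0,0,0,-1],[0,0,0,-1],[0,0,0,-1],[0,0,0,-1],[0,0,0,-1],[0,0,0,-1]]]' -1
python3 -m crank '[[[0,0,0,-1],[0,0,0,-1],[0,0,0,-0.6],[0,0,0,0],[0,0,0,0]]]'
python3 go.py 409.5 -243 130 1.555
```

```text
clock: 2.6
eef_pos: [244.6, -602.3, 231.4]
tool_rot: [3.142, 0.0, 1.35]
force: [0.5, -0.3, -0.4]
width: 85.5
gripper_force: 0.0
clock: 3.02
eef_pos: [244.4, -602.3, 231.3]
tool_rot: [3.142, -0.0, 1.552]
force: [0.5, 0.3, -0.1]
width: 85.5
gripper_force: 0.0
t 3.02 pos [ 244.4 -602.3  231.3] rot [ 3.142 -0.     1.552] w 85.5 F [ 0.5  0.3 -0.1] q [ 1.31  0.64 -0.28  1.51  0.19  1.02  0.96]
to go units dx,dy,dz,turn [14.49  6.33  4.05 -0.04]
```

```bash

python3 -m crank '[[[1,0.2,0.2,0],[1,0.4,0.3,0],[1,0.5,0.3,0],[1,0.5,0.3,0],[1,0.5,0.3,0],[1,0.5,0.3,0],[1,0.5,0.3,0],[1,0.5,0.3,0],[1,0.5,0.3,0],[1,0.5,0.3,0],[1,0.5,0.3,0],[1,0.5,0.3,0]]]'
python3 -m crank '[[[1,0.5,0.3,0],[1,0.3,0.2,0],[0.5,0.2,0.1,0],[0,0,0,0],[0,0,0,0]]]'
python3 go.py 409.5 -243 -5 1.555
python3 - <<'E'
from cell import ctrl
import cv2,numpy as np
o=[]
for c in("side","top"):
    o.append(ctrl.get_image(c)["img"][:,:,::-1])
a=np.hstack([o[0][200:384,130:330],o[1][170:300,300:500].repeat(1,0)[:130]] if 0 else [cv2.resize(o[0][210:384,150:330],(400,387)),cv2.resize(o[1][170:300,300:434],(400,387))])
cv2.imwrite("pics/d.png",a)
E
```

```text
clock: 4.02
eef_pos: [390.3, -303.7, 143.8]
tool_rot: [3.141, 0.001, 1.552]
force: [-0.4, 0.0, 0.5]
width: 85.5
gripper_force: 0.0
clock: 4.43
eef_pos: [416.2, -242.4, 128.9]
tool_rot: [3.141, 0.0, 1.555]
force: [-0.6, -1.2, 0.2]
width: 85.4
gripper_force: 0.0
t 4.43 pos [ 416.2 -242.4  128.9] rot [3.141 0.    1.555] w 85.4 F [-0.6 -1.2  0.2] q [ 0.62  0.56 -0.22  2.07  0.23  0.53  0.22]
to go units dx,dy,dz,turn [-0.03 -0.27  5.36 -0.  ]
```

View pics/d.png

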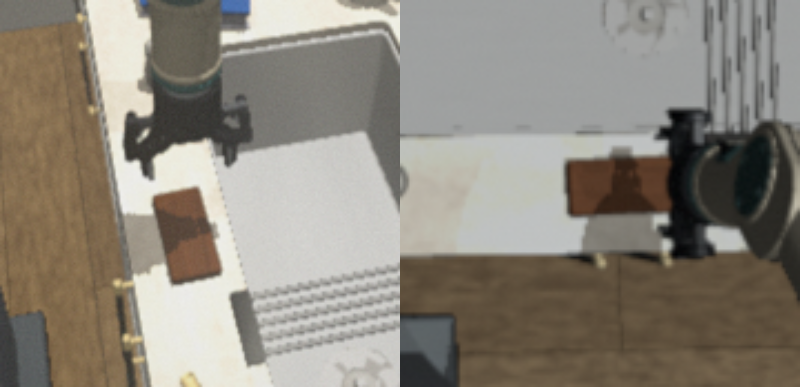

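Fingers straddle the board (side crop: board at (235,187); top crop: board left edge at 568). Lowering and gripping.

```bash

python3 -m crank '[[[0,-0.27,0.6,0],[0,0,0.8,0],[0,0,0.8,0],[0,0,0.8,0],[0,0,0.8,0],[0,0,0.7,0],[0,0,0.4,0],[0,0,0.3,0],[0,0,0.15,0],[0,0,0,0],[0,0,0,0]]]'
python3 go.py 409.5 -243 -5 1.555
python3 -m crank '[[[0,0,0,0],[0,0,0,0],[0,0,0,0],[0,0,0,0],[0,0,0,0],[0,0,0,0],[0,0,0,0],[0,0,0,0]]]' 1
python3 go.py 409.5 -243 150 1.555
```

```text
clock: 5.45
eef_pos: [408.6, -244.0, -5.0]
tool_rot: [-3.142, 0.001, 1.551]
force: [-0.0, 0.3, -0.0]
width: 85.2
gripper_force: 0.0
t 5.45 pos [ 408.6 -244.    -5. ] rot [-3.142e+00  1.000e-03  1.551e+00] w 85.2 F [-0.   0.3 -0. ] q [ 0.61  0.82 -0.19  2.14  0.65  0.24 -0.18]
to go units dx,dy,dz,turn [ 0.04  0.04  0.   -0.05]
clock: 6.12
eef_pos: [409.4, -243.3, -3.8]
tool_rot: [3.141, 0.002, 1.554]
force: [-1.3, -1.0, 6.8]
width: 62.4
gripper_force: 64.5
t 6.12 pos [ 409.4 -243.3   -3.8] rot [3.141e+00 2.000e-03 1.554e+00] w 62.4 F [-1.3 -1.   6.8] q [ 0.61  0.81 -0.19  2.14  0.65  0.24 -0.18]
to go units dx,dy,dz,turn [ 0.01  0.   -6.15 -0.01]
```

```bash

python3 -m crank '[[[0,0,-0.3,0],[0,0,-0.6,0],[0,0,-1,0],[0,0,-1,0],[0,0,-1,0],[0,0,-1,0],[0.4,0.2,-0.8,0],[0.7,0.3,-0.4,0],[1,0.4,0,0],[1,0.4,0,0],[1,0.4,0,0],[1,0.4,0,0]]]'
python3 -m crank '[[[1,0.4,0,0],[1,0.4,0,0],[1,0.4,0,0],[1,0.4,0,0],[1,0.4,0,0],[1,0.4,0,0],[0.8,0.3,0,0],[0.5,0.2,0,0],[0,0,0,1],[0,0,0,1],[0,0,0,0.8],[0,0,0,0]]]'
python3 go.py 567.5 157 130 1.331
python3 - <<'E'
from cell import ctrl
import cv2,numpy as np
o=[]
for c in("side","top"):
    o.append(ctrl.get_image(c)["img"][:,:,::-1])
cv2.imwrite("pics/e.png",np.hstack([cv2.resize(o[0][130:250,180:300],(400,400)),cv2.resize(o[1][130:250,190:310],(400,400))]))
E
```

```text
clock: 7.12
eef_pos: [463.7, -114.8, 148.4]
tool_rot: [3.141, 0.0, 1.553]
force: [0.6, 0.5, -1.3]
width: 62.4
gripper_force: 66.0
clock: 8.12
eef_pos: [538.9, 64.8, 147.9]
tool_rot: [-3.141, 0.001, 1.328]
force: [0.7, -0.1, -1.2]
width: 62.4
gripper_force: 66.0
t 8.12 pos [538.9  64.8 147.9] rot [-3.141e+00  1.000e-03  1.328e+00] w 62.4 F [ 0.7 -0.1 -1.2] q [ 0.08  0.61 -0.39  1.89  0.34  0.7  -0.75]
to go units dx,dy,dz,turn [ 3.86  0.22  0.72 -0.04]
```

View pics/e.png

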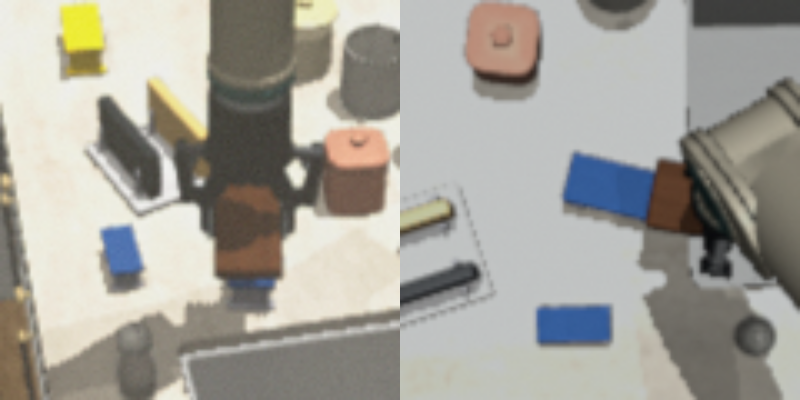

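Walnut is held level and parallel to the stand (top crop: stand at (610,185)). Moving over it and down.

```bash

python3 -m crank '[[[0.5,0,0,0],[1,0.1,0.2,0],[1,0.1,0.5,0],[0.9,0.02,0.6,0],[0.46,0,0.7,0],[0,0,0.7,0],[0,0,0.5,0],[0,0,0.2,0],[0,0,0,0],[0,0,0,0]]]'
python3 go.py 567.5 157 44 1.331
python3 - <<'E'
from meas import *
from cell import ctrl
s=ctrl.read_state();p=s["eef_pos"]
ims={c:ctrl.get_image(c) for c in("side","top")}
pickle.dump(ims,open("ims2.pkl","wb"))
O=[]
for c in("side","top"):
    B=box(p[0],p[1],s["tool_rot"][2]-np.pi/2,p[2]+3.8,p[2]+19.8,64,130)
    u=proj(ims[c],[567,157,50])[0].round().astype(int)
    im=cv2.resize(ims[c]["img"][u[1]-30:u[1]+30,u[0]-30:u[0]+30,::-1],None,fx=6.6,fy=6.6,interpolation=cv2.INTER_NEAREST)
    q=((proj(ims[c],B)-u+30+.5)*6.6).astype(int)
    for i in range(8):
        for j in range(i):
            if bin(i^j).count("1")==1: cv2.line(im,tuple(map(int,q[i])),tuple(map(int,q[j])),(0,255,0),1)
    O.append(im)
cv2.imwrite("pics/f.png",np.hstack(O))
E
```

```text
clock: 9.05
eef_pos: [567.9, 157.3, 62.9]
tool_rot: [3.141, 0.0, 1.329]
force: [-0.7, -0.8, -0.2]
width: 62.9
gripper_force: 66.0
t 9.05 pos [567.9 157.3  62.9] rot [3.141 0.    1.329] w 62.9 F [-0.7 -0.8 -0.2] q [-0.12  0.79 -0.32  1.82  0.4   0.6  -0.92]
to go units dx,dy,dz,turn [-0.02 -0.01  0.75 -0.02]
```

View pics/f.png

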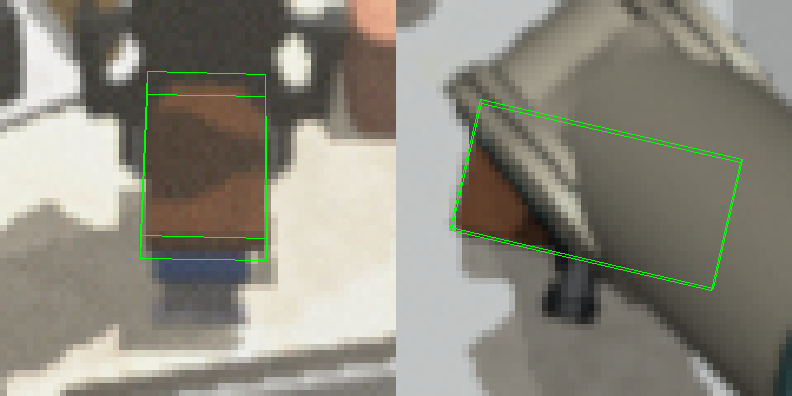

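```bash
python3 - <<'E'
from h import *
from scipy.ndimage import map_coordinates
for f,ctr,yaw,z in(("ims2.pkl",(567.9,157.3),-.242,62.9+3.8),("ims.pkl",(409.5,-243),-.017,0)):
    d=pickle.load(open(f,"rb"))["side"]
    u=proj(d,box(*ctr,yaw,z,z+16,64,130)); print(u.round(1).tolist())
    # sample along near end centre line downward & far
    n=np.array([ctr[0]+65*np.sin(yaw),ctr[1]-65*np.cos(yaw),z+16]);a=proj(d,n)[0];n[2]-=16;b=proj(d,n)[0]
    print("near top",a.round(1),"near bot",b.round(1))
    for r in range(int(a[1])-5,int(b[1])+10): print(r,d["img"][r,int(round(a[0]))].tolist(),end=" ")
    n=np.array([ctr[0]-65*np.sin(yaw),ctr[1]+65*np.cos(yaw),z+16]);a=proj(d,n)[0]
    print("\nfar top",a.round(1))
    for r in range(int(a[1])-4,int(a[1])+8): print(r,d["img"][r,int(round(a[0]))].tolist(),end=" ")
    print()
E
```

```text
[[245.8, 212.6], [245.8, 209.2], [246.9, 187.8], [246.9, 184.4], [264.8, 213.0], [265.0, 209.6], [264.7, 188.2], [264.8, 184.7]]
near top [255.4 209.4] near bot [255.3 212.8]
204 [118, 82, 64] 205 [120, 87, 66] 206 [119, 88, 66] 207 [120, 86, 65] 208 [124, 88, 68] 209 [106, 78, 66] 210 [83, 69, 60] 211 [76, 67, 57] 212 [67, 68, 81] 213 [71, 81, 101] 214 [64, 78, 101] 215 [63, 73, 91] 216 [76, 74, 82] 217 [91, 91, 90] 218 [89, 90, 87] 219 [90, 89, 87] 220 [94, 92, 91] 221 [102, 102, 100] 
far top [255.8 184.5]
180 [69, 66, 61] 181 [69, 62, 57] 182 [65, 63, 57] 183 [68, 65, 58] 184 [66, 66, 60] 185 [69, 65, 59] 186 [93, 74, 65] 187 [113, 83, 62] 188 [125, 90, 71] 189 [120, 87, 65] 190 [124, 89, 65] 191 [120, 88, 70] 
[[225.6, 339.0], [225.4, 335.9], [218.5, 299.8], [218.3, 296.6], [248.6, 334.8], [248.6, 331.7], [239.9, 296.3], [239.8, 293.0]]
near top [237.1 333.8] near bot [237.1 336.9]
328 [125, 93, 73] 329 [121, 91, 71] 330 [124, 94, 72] 331 [124, 91, 70] 332 [122, 89, 71] 333 [119, 91, 73] 334 [95, 77, 61] 335 [88, 77, 67] 336 [148, 140, 127] 337 [224, 216, 196] 338 [236, 231, 217] 339 [235, 228, 215] 340 [235, 230, 215] 341 [234, 230, 217] 342 [236, 230, 217] 343 [234, 230, 214] 344 [235, 230, 215] 345 [236, 231, 218] 
far top [229.1 294.8]
290 [232, 224, 206] 291 [232, 224, 207] 292 [231, 224, 206] 293 [232, 224, 205] 294 [234, 227, 207] 295 [200, 183, 162] 296 [134, 105, 88] 297 [121, 92, 71] 298 [124, 92, 71] 299 [127, 93, 72] 300 [128, 95, 75] 301 [126, 93, 73]
```

Held board agrees with the TCP within about 1 mm (near top edge at row 209). Setting it down.

```bash

python3 -m crank '[[[0,0,0.3,0],[0,0,0.25,0],[0,0,0.12,0],[0,0,0.08,0],[0,0,0.04,0],[0,0,0,0],[0,0,0,0]]]'
python3 go.py 567.5 157 42 1.331
```

```text
clock: 9.73
eef_pos: [567.7, 157.8, 42.8]
tool_rot: [3.142, -0.0, 1.33]
force: [-0.2, -0.1, -0.4]
width: 62.8
gripper_force: 66.0
t 9.73 pos [567.7 157.8  42.8] rot [ 3.142 -0.     1.33 ] w 62.8 F [-0.2 -0.1 -0.4] q [-0.13  0.82 -0.3   1.82  0.41  0.56 -0.94]
to go units dx,dy,dz,turn [-0.03 -0.    0.03 -0.01]
```

```bash

python3 -m crank '[[[0,0,0.05,0],[0,0,0.04,0],[0,0,0,0],[0,0,0,0]]]'
python3 go.py 567.5 157 42 1.331
python3 -m crank '[[[0,0,0.04,0],[0,0,0.03,0],[0,0,0,0],[0,0,0,0]]]'
```

```text
clock: 10.07
eef_pos: [568.0, 157.9, 42.2]
tool_rot: [3.14, -0.0, 1.33]
force: [-2.7, -1.4, 10.6]
width: 62.6
gripper_force: 67.2
t 10.07 pos [568.  157.9  42.2] rot [ 3.14 -0.    1.33] w 62.6 F [-2.7 -1.4 10.6] q [-0.13  0.82 -0.3   1.82  0.41  0.56 -0.94]
to go units dx,dy,dz,turn [-0.04 -0.01  0.01 -0.02]
clock: 10.4
eef_pos: [568.0, 157.9, 42.2]
tool_rot: [3.14, 0.0, 1.33]
force: [-5.5, -3.0, 23.5]
width: 62.9
gripper_force: 68.8
```

```bash

python3 -m crank '[[[0,0,-0.06,0],[0,0,0,0],[0,0,0,0],[0,0,0,0],[0,0,0,0],[0,0,-0.3,0],[0,0,-0.7,0],[0,0,-1,0],[0,0,-1,0],[0,0,-1,0],[0.2,0,-1,0],[0.5,-0.3,-1,0]]]' -1
python3 -m crank '[[[1,-0.7,-0.3,0],[1,-0.8,0,0],[1,-0.8,0,0],[1,-0.8,0,0],[1,-0.8,0,0],[1,-0.8,0,0],[1,-0.8,0,0],[1,-0.8,0,0],[1,-0.8,0,0],[1,-0.8,0,0],[0.5,-0.4,0,0],[0,0,0,0]]]'
cat > look.py <<'E'
import sys
from meas import *
from cell import ctrl
# look.py out [name x y yaw z0 z1 a b]... overlay predicted boxes in both views
ims={c:ctrl.get_image(c) for c in("side","top")}
pickle.dump(ims,open("last.pkl","wb"))
a=sys.argv[2:];O=[]
B=[box(*map(float,a[i:i+7])) for i in range(0,len(a),7)]
ctr=B[0].mean(0)
for c in ims:
    u=proj(ims[c],ctr)[0].round().astype(int)
    im=cv2.resize(ims[c]["img"][u[1]-30:u[1]+30,u[0]-30:u[0]+30,::-1],None,fx=6.6,fy=6.6,interpolation=cv2.INTER_NEAREST)
    for b in B:
        q=((proj(ims[c],b)-u+30+.5)*6.6).astype(int)
        for i in range(8):
            for j in range(i):
                if bin(i^j).count("1")==1: cv2.line(im,tuple(map(int,q[i])),tuple(map(int,q[j])),(0,255,0),1)
    O.append(im)
cv2.imwrite("pics/"+sys.argv[1],np.hstack(O))
E
python3 look.py g.png 568 157.5 -.241 46 62 64 130
python3 go.py 530 383 200 1.85
python3 - <<'E'
from meas import *
ims=pickle.load(open("last.pkl","rb"));M={}
for c in ims:
    u=proj(ims[c],[568,157,54])[0]; M[c]=seg(ims[c]["img"],"wal",u[::-1],30)
for cams in(("side","top"),("top",),("side",)):
    p,f=fit(ims,M,(568,157,-.24),46,62,64,130,cams); print(cams,p.round(3),round(f,1),[int(M[c].sum()) for c in cams])
# maple edge-based: print saturation map of the top view
ims=pickle.load(open("ims.pkl","rb"))
def seg2(im,cen,R):
    h=cv2.cvtColor(im,cv2.COLOR_RGB2HSV).astype(int);H,S,V=h[...,0],h[...,1],h[...,2]
    m=(H>8)&(H<35)&(S>45);k=np.zeros(m.shape,bool);r,c=map(int,cen);k[r-R:r+R,c-R:c+R]=1
    m=(m&k).astype(np.uint8);n,l,st,_=cv2.connectedComponentsWithStats(m);return (l==1+np.argmax(st[1:,4])).astype(float)
for c in ims:
    u=proj(ims[c],[530,383,44])[0]; M[c]=seg2(ims[c]["img"],u[::-1],26)
for cams in(("side","top"),("top",),("side",)):
    p,f=fit(ims,M,(530,383,.27),12,76,16,130,cams); print("maple",cams,p.round(3),round(f,1),[int(M[c].sum()) for c in cams])
E
```

```text
clock: 11.4
eef_pos: [565.6, 173.8, 191.8]
tool_rot: [3.141, 0.002, 1.326]
force: [1.7, -1.2, -0.3]
width: 85.3
gripper_force: 0.0
clock: 12.4
eef_pos: [421.4, 486.3, 198.3]
tool_rot: [-3.138, -0.003, 1.337]
force: [0.0, -0.0, -0.5]
width: 85.4
gripper_force: 0.0
t 12.5 pos [425.2 481.  197.8] rot [3.141e+00 1.000e-03 1.331e+00] w 85.5 F [ 0.4 -0.3  0.5] q [-0.66  0.68 -0.38  1.57  0.29  0.96 -1.38]
to go units dx,dy,dz,turn [-2.82  5.   -0.09 -6.48]
('side', 'top') [ 5.67938e+02  1.58728e+02 -2.37000e-01] 267.6 [378, 704]
('top',) [ 5.67500e+02  1.57913e+02 -1.97000e-01] 114.7 [704]
('side',) [ 5.69979e+02  1.72234e+02 -2.13000e-01] 138.8 [378]
maple ('side', 'top') [5.31308e+02 3.83909e+02 2.86000e-01] 108.0 [282, 252]
maple ('top',) [5.32172e+02 3.82890e+02 3.07000e-01] 49.8 [252]
maple ('side',) [5.31360e+02 3.84809e+02 2.73000e-01] 50.9 [282]
```

View pics/g.png

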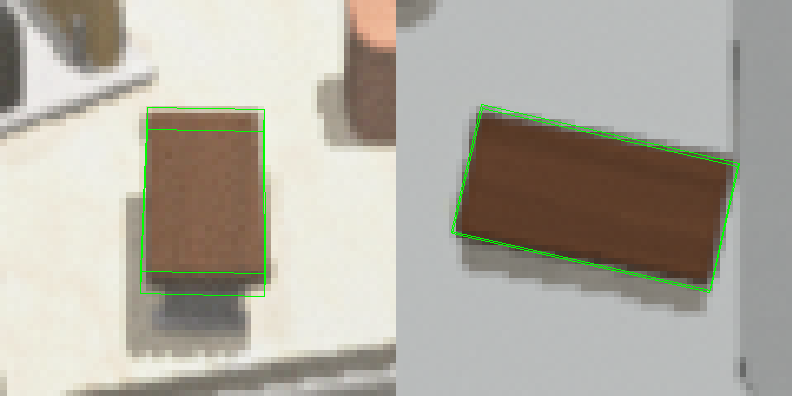

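Walnut lies on the stand, centred within about 1 mm (top crop: outline 452–738 against board 455–735). Next is the maple, at (531.5, 384), yaw 0.288. I'm pre-closing to about 42 mm to clear the slate.

```bash

python3 -m crank '[[[0,0,0,-1],[0,0,0,-1],[0,0,0,-1],[0,0,0,-1],[0,0,0,-1],[0,0,0,-1],[0,0,0,-0.6],[0,0,0,0],[0,0,0,0]]]' 0
python3 go.py 531.5 383.7 100 1.859
```

```text
clock: 13.25
eef_pos: [427.1, 479.2, 197.8]
tool_rot: [3.141, 0.001, 1.854]
force: [0.6, -0.1, 0.9]
width: 42.9
gripper_force: 0.0
t 13.25 pos [427.1 479.2 197.8] rot [3.141e+00 1.000e-03 1.854e+00] w 42.9 F [ 0.6 -0.1  0.9] q [-0.58  0.7  -0.53  1.57  0.4   0.99 -0.95]
to go units dx,dy,dz,turn [-4.83  2.94  3.91 -0.06]
```

```bash

python3 -m crank '[[[-0.8,0.5,0,0],[-1,0.6,0,0],[-1,0.6,0,0],[-1,0.6,0.2,0],[-0.8,0.5,0.5,0],[-0.23,0.14,0.8,0],[0,0,0.9,0],[0,0,0.8,0],[0,0,0.5,0],[0,0,0.2,0],[0,0,0,0],[0,0,0,0]]]'
python3 go.py 531.5 383.7 45 1.859
python3 look.py h.png 531.5 383.7 .288 12 76 16 130
```

```text
clock: 14.25
eef_pos: [530.7, 386.4, 101.0]
tool_rot: [3.141, -0.0, 1.858]
force: [0.3, -0.1, 1.2]
width: 42.6
gripper_force: 0.0
t 14.25 pos [530.7 386.4 101. ] rot [ 3.141 -0.     1.858] w 42.6 F [ 0.3 -0.1  1.2] q [-0.4   0.83 -0.48  1.6   0.48  0.83 -0.78]
to go units dx,dy,dz,turn [-0.11  0.    2.24 -0.02]
```

View pics/h.png

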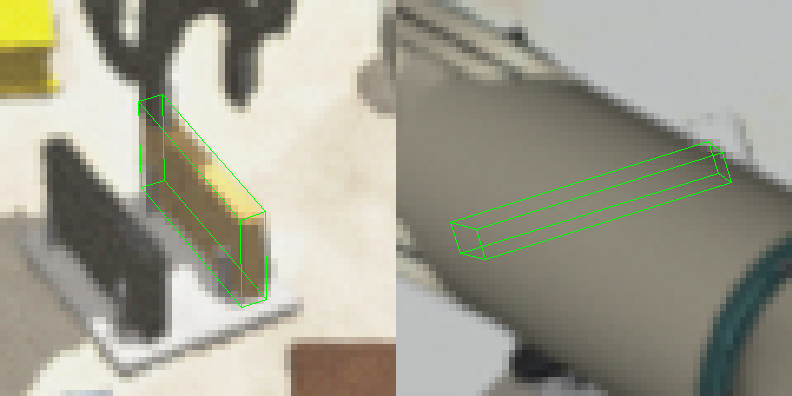

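Side view: the model box sits on the maple (near end at (250,250)) and the fingers straddle it. Lowering and gripping.

```bash

python3 -m crank '[[[-0.1,0,0.4,0],[0,0,0.6,0],[0,0,0.6,0],[0,0,0.4,0],[0,0,0.24,0],[0,0,0,0]]]'
python3 -m crank '[[[0,0,0,0],[0,0,0,0],[0,0,0,0],[0,0,0,0],[0,0,0,0],[0,0,0,0],[0,0,0,0]]]' 1
python3 go.py 531.5 383.7 200 1.859
```

```text
clock: 14.85
eef_pos: [530.5, 382.9, 42.9]
tool_rot: [-3.14, 0.001, 1.858]
force: [-0.2, 0.6, 0.3]
width: 43.0
gripper_force: 0.0
clock: 15.43
eef_pos: [531.6, 384.1, 45.2]
tool_rot: [3.14, -0.001, 1.858]
force: [0.1, -0.7, 5.5]
width: 15.2
gripper_force: 59.0
t 15.43 pos [531.6 384.1  45.2] rot [ 3.140e+00 -1.000e-03  1.858e+00] w 15.2 F [ 0.1 -0.7  5.5] q [-0.42  0.9  -0.44  1.62  0.52  0.73 -0.82]
to go units dx,dy,dz,turn [-0.01 -0.01 -6.19 -0.02]
```

```bash

python3 -m crank '[[[0,0,-0.3,0],[0,0,-0.6,0],[0,0,-0.9,0],[0,0,-1,0],[0,0,-1,0],[0,0,-0.8,0],[0.3,0.2,-0.4,0],[0.7,0.5,0,0],[1,0.7,0,0],[1,0.7,0,0],[1,0.7,0,0],[1,0.7,0,0]]]'
python3 -m crank '[[[0.8,0.5,0,0],[0.3,0.2,0,0],[0,0,0,0.8],[0,0,0,1],[0,0,0,1],[0,0,0,0.8],[0,0,0,0]]]'
python3 go.py 590 560 36 1.571
python3 look.py i.png 590 560 0 84 148 16 130
```

```text
clock: 16.43
eef_pos: [579.7, 528.8, 169.2]
tool_rot: [-3.141, 0.001, 1.858]
force: [0.5, 1.2, 0.0]
width: 15.1
gripper_force: 58.7
clock: 17.02
eef_pos: [588.1, 559.2, 168.8]
tool_rot: [-3.141, 0.001, 1.569]
force: [0.4, 0.3, -1.4]
width: 15.2
gripper_force: 58.7
t 17.02 pos [588.1 559.2 168.8] rot [-3.141e+00  1.000e-03  1.569e+00] w 15.2 F [ 0.4  0.3 -1.4] q [-0.63  0.98 -0.43  0.98  0.37  1.24 -1.01]
to go units dx,dy,dz,turn [ 0.03  0.07  5.31 -0.03]
```

```bash
python3 - <<'E'
from h import *
d=pickle.load(open("ims.pkl","rb"))["top"]
g=d["img"].mean(2)
for x in range(690,480,-20):
    print(x,[int(cv2.getRectSubPix(d["img"][:,:,2].copy(),(5,5),tuple(map(float,proj(d,[x,y,0])[0]))).min()) for y in range(460,670,20)])
E
python3 -m crank '[[[0,0,0.5,0],[0,0,0.8,0],[0,0,0.9,0],[0,0,0.9,0],[0,0,0.8,0],[0,0,0.6,0],[0,0,0.4,0],[0,0,0.2,0],[0,0,0.1,0],[0,0,0,0],[0,0,0,0]]]'
```

```text
690 [187, 183, 72, 49, 52, 69, 180, 187, 186, 186, 186]
670 [188, 187, 115, 107, 105, 114, 175, 184, 185, 185, 187]
650 [183, 186, 180, 176, 184, 183, 187, 187, 187, 187, 187]
630 [184, 184, 188, 188, 187, 187, 186, 187, 187, 187, 188]
610 [187, 187, 186, 187, 187, 187, 187, 187, 187, 187, 187]
590 [187, 187, 187, 187, 185, 183, 184, 184, 184, 187, 186]
570 [187, 187, 187, 187, 186, 187, 188, 188, 187, 185, 187]
550 [185, 187, 186, 187, 187, 187, 187, 187, 187, 187, 187]
530 [132, 187, 187, 187, 187, 187, 187, 187, 188, 187, 187]
510 [137, 188, 187, 187, 187, 187, 187, 187, 188, 188, 183]
490 [188, 187, 187, 187, 187, 187, 186, 182, 174, 159, 145]
clock: 18.03
eef_pos: [589.2, 560.2, 40.7]
tool_rot: [3.14, -0.002, 1.57]
force: [0.1, -0.6, -0.9]
width: 14.9
gripper_force: 58.7
```

Area is clear. Lowering to contact.

```bash
python3 -m crank '[[[0,0,0.1,0],[0,0,0.1,0],[0,0,0.05,0],[0,0,0.03,0],[0,0,0,0],[0,0,0,0]]]'
python3 -m crank '[[[0,0,0.04,0],[0,0,0.03,0],[0,0,0,0],[0,0,0,0]]]'
```

```text
clock: 18.53
eef_pos: [588.9, 559.7, 33.3]
tool_rot: [3.141, -0.0, 1.57]
force: [0.2, -2.3, 5.7]
width: 15.2
gripper_force: 59.4
clock: 18.87
eef_pos: [588.9, 559.7, 33.3]
tool_rot: [3.141, -0.0, 1.569]
force: [-2.8, -4.0, 13.1]
width: 15.6
gripper_force: 60.7
```

```bash
python3 -m crank '[[[0,0,-0.08,0],[0,0,0,0],[0,0,0,0],[0,0,0,0],[0,0,-0.2,0],[0,0,-0.25,0],[0,0,0,0],[0,0,0,0]]]' 0
python3 -m crank '[[[0,-0.3,0,0],[0,-0.15,0,0],[0,-0.1,0,0],[0,-0.1,0,0],[0,-0.1,0,0],[0,-0.1,0,0],[0,-0.1,0,0],[0,-0.1,0,0],[0,-0.1,0,0],[0,-0.1,0,0],[0,0,0,0],[0,0,0,0]]]'
python3 - <<'E'
from h import *
from cell import ctrl
s=ctrl.read_state();print(s["eef_pos"],s["force"],s["width"])
d=ctrl.get_image("side");m=cv2.cvtColor(d["img"],cv2.COLOR_RGB2HSV)
k=(m[...,0]>8)&(m[...,0]<35)&(m[...,1]>45)
print(proj(d,box(589,560,0,0,64,16,130)).round().tolist())
for r in ctrl.trace("side","maple_board"): 
    q=np.argwhere(r["mask"]);print(r["confidence"],q.min(0),q.max(0),len(q),cv2.minAreaRect(q[:,::-1].astype(np.float32)))
u=proj(d,[570,560,30])[0].astype(int)
for r in range(u[1]-28,u[1]+22):print("".join("#" if k[r,c] else("." if d["img"][r,c].mean()>120 else "o") for c in range(u[0]-30,u[0]+30)))
E
```

```text
clock: 19.53
eef_pos: [589.1, 560.0, 44.8]
tool_rot: [3.14, -0.001, 1.57]
force: [0.3, 0.6, -1.0]
width: 42.6
gripper_force: 0.0
clock: 20.53
eef_pos: [556.9, 559.8, 43.9]
tool_rot: [-3.141, -0.0, 1.57]
force: [-0.4, -0.1, -0.1]
width: 42.7
gripper_force: 0.4
[556.86805003 559.76357012  43.85963054] [-0.4083762  -0.14186203 -0.1374049 ] 42.68496474126362
[[240.0, 159.0], [240.0, 146.0], [234.0, 141.0], [234.0, 129.0], [244.0, 158.0], [244.0, 145.0], [237.0, 141.0], [237.0, 128.0]]
0.59 [136 226] [156 241] 208 ((232.362060546875, 146.65518188476562), (23.769004821777344, 11.327415466308594), 68.19859313964844)
............oooooooooooooooooooooooo........................
.............oooooo#oooooooooooooooo........................
.................oooooooooooooooooooo....o..................
.................o#ooooooooooooooooooooooo..................
................ooooooooooooooooooooooooooo.................
...........o...ooooooooooooooooooooo..ooooo.................
...........oooooooooooooooo#ooooooo....oooo.................
...........ooooo...oooooooooooooooo....oooo.............
[... 1866 characters left out ...]
#######......................
............................##########......................
..............................########......................
.................................#####......................
...................................##.......................
......oooo..................................................
.....oooooo.................................................
.....ooooooo................................................
.....ooooooo................................................
.....oooooooo...............................................
.....oooooooo...............................................
.....ooooooooo.............o................................
```

It leans on the front finger as planned (side view). Easing it down.

```bash
python3 -m crank '[[[0,0,0.2,0],[0,0,0.2,0],[0,0,0.15,0],[0,-0.08,0,0],[0,-0.08,0,0],[0,-0.08,0,0],[0,-0.08,0,0],[0,-0.08,0,0],[0,-0.08,0,0],[0,-0.08,0,0],[0,-0.08,0,0],[0,0,0,0]]]'
python3 -m crank '[[[0,-0.1,0,0],[0,-0.1,0,0],[0,-0.1,0,0],[0,0,0,0],[0,0,-0.5,0],[0,0,-1,0],[0,0,-1,0],[0,0,-1,0],[-1,-0.5,-1,0],[-1,-1,-0.5,0],[-1,-1,0,0],[-1,-1,0,0]]]' -1
python3 -m crank '[[[-1,-1,0,0],[-1,-1,0,0],[-0.5,-0.5,0,0],[0,0,0,0]]]'
python3 - <<'E'
from h import *
from cell import ctrl
ims={c:ctrl.get_image(c) for c in("side","top")};M={}
pickle.dump(ims,open("last.pkl","wb"))
for c in ims:
    im=ims[c]["img"];h=cv2.cvtColor(im,cv2.COLOR_RGB2HSV).astype(int);H,S,V=h[...,0],h[...,1],h[...,2]
    m=(H>8)&(H<26)&(S>45);k=np.zeros(m.shape,bool);u=proj(ims[c],[550,560,8])[0].astype(int);R=30;k[u[1]-R:u[1]+R,u[0]-R:u[0]+R]=1
    m=(m&k).astype(np.uint8);n,l,st,_=cv2.connectedComponentsWithStats(m);M[c]=(l==1+np.argmax(st[1:,4])).astype(float)
    q=np.argwhere(M[c]);print(c,u,q.min(0),q.max(0),M[c].sum(),render(ims[c],box(550,560,0,0,16,64,130)).sum())
pickle.dump(M,open("M.pkl","wb"))
for cams in(("side","top"),("top",),("side",)):
    p,f=fit(ims,M,(550,560,0),0,16,64,130,cams); print("maple",cams,p.round(3),round(f,1))
E
python3 go.py 550 560 100 1.57
```

```text
clock: 21.63
eef_pos: [540.7, 559.8, 30.2]
tool_rot: [-3.141, -0.0, 1.57]
force: [-0.4, 1.4, -0.0]
width: 42.7
gripper_force: 0.0
clock: 22.63
eef_pos: [446.2, 459.3, 157.6]
tool_rot: [3.139, -0.003, 1.569]
force: [-0.0, -0.6, 0.3]
width: 85.4
gripper_force: 0.0
clock: 22.97
eef_pos: [381.0, 393.8, 156.2]
tool_rot: [-3.141, 0.004, 1.571]
force: [0.3, -0.5, -0.5]
width: 85.2
gripper_force: 0.0
side [229 149] [141 223] [159 243] 121.0 339.00392156862745
top [134 194] [181 143] [199 154] 40.0 797.3058823529411
maple ('side', 'top') [ 5.61991e+02  5.56981e+02 -1.60000e-02] 970.4
maple ('top',) [ 5.67642e+02  5.38691e+02 -2.62000e-01] 744.8
maple ('side',) [ 5.62900e+02  5.57765e+02 -3.00000e-03] 218.4
t 23.07 pos [384.4 397.7 156.4] rot [ 3.139e+00 -2.000e-03  1.570e+00] w 85.2 F [ 0.  -0.3 -0.6] q [-0.56  0.62 -0.45  1.86  0.38  0.74 -1.22]
to go units dx,dy,dz,turn [ 6.5   6.62  2.26 -0.  ]
```

```bash
cat > mf.py <<'E'
import sys
from h import *
ims=pickle.load(open("last.pkl","rb"));M={}
x0=tuple(map(float,sys.argv[1:4]));z0,z1=float(sys.argv[4]),float(sys.argv[4])+16
for c in ims:
    im=ims[c]["img"].astype(int);d=im[...,0]-im[...,2]
    u=proj(ims[c],[x0[0],x0[1],(z0+z1)/2])[0].astype(int);R=30
    s=d[u[1]-R:u[1]+R,u[0]-R:u[0]+R];bg=np.median(s);top=np.median(d[u[1]-3:u[1]+4,u[0]-3:u[0]+4])
    m=np.zeros(d.shape,np.uint8);m[u[1]-R:u[1]+R,u[0]-R:u[0]+R]=(s>bg+.45*(top-bg))
    n,l,st,_=cv2.connectedComponentsWithStats(m);M[c]=(l==l[u[1],u[0]]).astype(float)
    q=np.argwhere(M[c]);print(c,bg,top,q.min(0),q.max(0),M[c].sum(),render(ims[c],box(*x0,z0,z1,64,130)).sum().round())
for cams in(("side","top"),("top",),("side",)):
    p,f=fit(ims,M,x0,z0,z1,64,130,cams); print(cams,p.round(3),round(f,1))
    # also with brightest-face only (top face)
    p,f=fit(ims,M,x0,z1-1,z1,64,130,cams); print(" topface",p.round(3),round(f,1))
if len(sys.argv)>5:
    for r in range(u[1]-R,u[1]+R):print("".join("#" if M["top"][r,c] else "." for c in range(u[0]-R,u[0]+R)))
E
python3 mf.py 553 560 0 0
python3 - <<'E'
from h import *
from cell import ctrl
for c in("side","top"):
    for r in ctrl.trace(c,"maple_board"):
        q=np.argwhere(r["mask"]);print(c,round(r["confidence"],2),q.min(0),q.max(0),len(q),cv2.minAreaRect(q[:,::-1].astype(np.float32)))
E
```

```text
side 17.0 89.0 [139 223] [158 243] 288.0 339.0
top -2.0 39.0 [180 116] [200 154] 772.0 798.0
('side', 'top') [5.64098e+02 5.58788e+02 1.30000e-02] 99.4
 topface [5.63406e+02 5.55621e+02 7.00000e-03] 59.7
('top',) [5.64618e+02 5.57321e+02 8.00000e-03] 45.9
 topface [5.64025e+02 5.56282e+02 1.30000e-02] 30.5
('side',) [ 5.64450e+02  5.64851e+02 -1.30000e-02] 48.9
 topface [562.573 550.974   0.   ] 19.3
side 0.85 [139 224] [160 243] 309 ((233.05001831054688, 148.64999389648438), (21.50348663330078, 15.495158195495605), 71.56504821777344)
top 0.78 [180 116] [199 155] 771 ((135.5, 189.5), (19.0, 39.0), 90.0)
```

Maple lies flat at (564.2, 558), yaw 0.01. Grasping it by its long sides.

```bash
python3 go.py 564.2 558 100 1.58
python3 -m crank '[[[0.5,0.5,0,0],[1,1,0,0],[1,1,0,0],[1,1,0,0],[1,1,0,0],[1,1,0.3,0],[0.6,1,0.5,-0.1],[0.3,0.6,0.5,0],[0,0.09,0.5,0],[0,0,0.4,0],[0,0,0,0],[0,0,0,0]]]'
python3 go.py 564.2 558 -4.5 1.58
```

```text
t 23.17 pos [385.  398.6 155.9] rot [ 3.140e+00 -2.000e-03  1.569e+00] w 85.6 F [-0.4  0.2 -0.1] q [-0.56  0.62 -0.45  1.86  0.38  0.74 -1.22]
to go units dx,dy,dz,turn [ 6.39  7.16  2.24 -0.13]
clock: 24.17
eef_pos: [562.2, 556.7, 99.4]
tool_rot: [-3.14, 0.001, 1.579]
force: [0.6, -0.0, 0.2]
width: 85.4
gripper_force: 0.0
t 24.17 pos [562.2 556.7  99.4] rot [-3.140e+00  1.000e-03  1.579e+00] w 85.4 F [ 0.6 -0.   0.2] q [-0.64  1.01 -0.42  1.13  0.4   1.09 -1.06]
to go units dx,dy,dz,turn [ 0.05  0.08  4.16 -0.02]
```

```bash

python3 -m crank '[[[0.05,0.08,0.5,0],[0,0,0.8,0],[0,0,0.8,0],[0,0,0.8,0],[0,0,0.6,0],[0,0,0.4,0],[0,0,0.2,0],[0,0,0.05,0],[0,0,0,0],[0,0,0,0]]]'
python3 go.py 564.2 558 -4.5 1.58
python3 -m crank '[[[0,0,0,0],[0,0,0,0],[0,0,0,0],[0,0,0,0],[0,0,0,0],[0,0,0,0],[0,0,0,0],[0,0,0,0]]]' 1
python3 go.py 568 157.9 160 1.33
```

```text
clock: 25.0
eef_pos: [566.2, 559.3, -2.3]
tool_rot: [3.14, -0.002, 1.578]
force: [0.3, -0.7, -0.2]
width: 85.0
gripper_force: 0.0
t 25.0 pos [566.2 559.3  -2.3] rot [ 3.140e+00 -2.000e-03  1.578e+00] w 85.0 F [ 0.3 -0.7 -0.2] q [-0.65  1.13 -0.39  1.15  0.44  0.94 -1.08]
to go units dx,dy,dz,turn [-0.05 -0.08  0.09 -0.03]
clock: 25.67
eef_pos: [566.3, 559.3, -2.1]
tool_rot: [3.14, -0.002, 1.577]
force: [0.3, 0.6, 5.1]
width: 62.6
gripper_force: 68.0
t 25.67 pos [566.3 559.3  -2.1] rot [ 3.140e+00 -2.000e-03  1.577e+00] w 62.6 F [0.3 0.6 5.1] q [-0.65  1.13 -0.39  1.15  0.44  0.95 -1.08]
to go units dx,dy,dz,turn [-16.06  -0.04  -6.48   3.09]
```

```bash

python3 -m crank '[[[0,0,-0.3,0],[0,0,-0.6,0],[0,0,-1,0],[0,0,-1,0],[0,0,-1,0],[0,0,-1,0],[-0.3,0,-0.8,0],[-0.6,0,-0.3,0],[-1,0,0,0],[-1,0,0,0],[-1,0,0,0],[-1,0,0,0]]]'
python3 -m crank '[[[-1,0,0,0],[-1,0,0,0],[-1,0,0,0],[-1,0,0,0],[-1,0,0,0],[-1,0,0,0],[-1,0,0,0],[-1,0,0,0],[-1,0,0,0],[-0.7,0,0,0],[-0.4,0,0,0],[0,0,0,0.7]]]'
python3 -m crank '[[[0,0,0,1],[0,0,0,1],[0,0,0,0.4],[0,0,0,0],[0,0,0,0]]]'
python3 go.py 568 157.9 80 1.33
```

```text
clock: 26.67
eef_pos: [566.3, 434.7, 147.5]
tool_rot: [3.141, -0.0, 1.578]
force: [1.4, -0.6, -1.3]
width: 62.4
gripper_force: 67.4
clock: 27.67
eef_pos: [568.7, 179.9, 146.9]
tool_rot: [3.141, 0.002, 1.517]
force: [-0.3, -0.2, -1.2]
width: 62.9
gripper_force: 67.4
clock: 28.08
eef_pos: [568.2, 184.3, 146.9]
tool_rot: [3.141, -0.001, 1.332]
force: [-0.1, 0.0, -1.0]
width: 62.2
gripper_force: 67.3
t 28.08 pos [568.2 184.3 146.9] rot [ 3.141e+00 -1.000e-03  1.332e+00] w 62.2 F [-0.1  0.  -1. ] q [-0.11  0.68 -0.4   1.74  0.36  0.79 -0.92]
to go units dx,dy,dz,turn [-1.03  0.24  2.68  0.02]
```

```bash

python3 -m crank '[[[-0.5,0.12,0.4,0],[-0.53,0.12,0.6,0],[0,0,0.7,0],[0,0,0.5,0],[0,0,0.3,0],[0,0,0.15,0],[0,0,0,0],[0,0,0,0]]]'
python3 go.py 568 157.9 60 1.33
python3 - <<'E'
from h import *
from cell import ctrl
s=ctrl.read_state();p=s["eef_pos"];d=ctrl.get_image("side");pickle.dump(d,open("held.pkl","wb"))
w=s["tool_rot"][2]-np.pi/2
for nm,ctr,z in(("maple",p,p[2]+2.1),("walnut",(568,157.9),46)):
    L=lambda y,zz:proj(d,[ctr[0]-np.sin(w)*y,ctr[1]+np.cos(w)*y,zz])[0]
    print(nm,"near top",L(-65,z+16).round(1),"near bot",L(-65,z).round(1),"far top",L(65,z+16).round(1))
    f=L(-65,z);print([ (r,d["img"][r,int(round(f[0]))].tolist()) for r in range(int(f[1])-7,int(f[1])+4)])
E
```

```text
clock: 28.75
eef_pos: [568.1, 157.9, 80.5]
tool_rot: [3.141, -0.001, 1.331]
force: [-0.2, -0.6, -1.4]
width: 62.2
gripper_force: 67.4
t 28.75 pos [568.1 157.9  80.5] rot [ 3.141e+00 -1.000e-03  1.331e+00] w 62.2 F [-0.2 -0.6 -1.4] q [-0.1   0.76 -0.36  1.81  0.41  0.64 -0.94]
to go units dx,dy,dz,turn [-0.   -0.01  0.82  0.01]
maple near top [255.6 205.7] near bot [255.5 209.3] far top [255.9 181. ]
[(202, [239, 216, 138]), (203, [238, 219, 139]), (204, [239, 216, 137]), (205, [238, 213, 135]), (206, [208, 171, 113]), (207, [145, 122, 83]), (208, [125, 108, 78]), (209, [101, 86, 65]), (210, [93, 75, 65]), (211, [87, 72, 61]), (212, [88, 72, 62])]
walnut near top [255.3 213.7] near bot [255.2 217.1] far top [255.7 188.9]
[(210, [93, 75, 65]), (211, [87, 72, 61]), (212, [88, 72, 62]), (213, [90, 73, 61]), (214, [79, 66, 54]), (215, [82, 73, 62]), (216, [83, 78, 66]), (217, [90, 87, 82]), (218, [95, 91, 87]), (219, [95, 91, 88]), (220, [91, 92, 90])]
```

Maple seems to sit about 2–3 mm nearer (-y) in the grip than the walnut did. I'm shifting +2 mm along its length and lowering.

```bash

python3 -m crank '[[[0.08,0,0.2,0],[0,0,0.25,0],[0,0,0.2,0],[0,0,0.08,0],[0,0,0.05,0],[0,0,0,0],[0,0,0,0]]]'
python3 -m crank '[[[0,0,0.04,0],[0,0,0.03,0],[0,0,0,0],[0,0,0,0]]]'
python3 go.py 568 157.9 60 1.33
```

```text
clock: 29.38
eef_pos: [568.4, 159.0, 60.6]
tool_rot: [3.142, -0.0, 1.33]
force: [-0.6, 0.7, -1.9]
width: 62.5
gripper_force: 67.3
clock: 29.72
eef_pos: [568.6, 159.1, 59.9]
tool_rot: [3.141, -0.0, 1.33]
force: [-1.3, -0.4, 6.8]
width: 62.2
gripper_force: 68.2
t 29.72 pos [568.6 159.1  59.9] rot [ 3.141 -0.     1.33 ] w 62.2 F [-1.3 -0.4  6.8] q [-0.11  0.79 -0.34  1.81  0.43  0.6  -0.95]
to go units dx,dy,dz,turn [-0.05 -0.01 -0.01 -0.  ]
```

```bash

python3 -m crank '[[[0,0,0.02,0],[0,0,0,0],[0,0,0,0],[0,0,0,0],[0,0,0,0],[0,0,-0.2,0],[0,0,-0.5,0],[0,0,-1,0],[0,0,-1,0],[0,0,-1,0],[0,0,-1,0],[0.5,-0.3,-0.5,0]]]' -1
python3 -m crank '[[[1,-0.8,0,0],[1,-0.8,0,0],[1,-0.8,0,0],[1,-0.8,0,0],[1,-0.8,0,0],[1,-0.8,0,0],[1,-0.8,0,0],[1,-0.8,0,0],[1,-0.8,0,0],[0.6,-0.5,0,0],[0,0,0,0],[0,0,0,0]]]'
python3 - <<'E'
import pickle
from cell import ctrl
pickle.dump({c:ctrl.get_image(c) for c in("side","top")},open("last.pkl","wb"))
E
python3 mf.py 568 158 -.241 62 1
python3 - <<'E'
from h import *
ims=pickle.load(open("last.pkl","rb"))
d=ims["side"];w=-.241
for off in(-20,0,20):
  L=lambda y,zz:proj(d,[568-np.sin(w)*y+np.cos(w)*off,157.9+np.cos(w)*y+np.sin(w)*off,zz])[0]
  a,b,c=L(-65,78),L(-65,62),L(-65,46);print(a.round(1),b.round(1),c.round(1),[(r,d["img"][r,int(round(b[0]))].tolist()) for r in range(int(a[1])-2,int(c[1])+4)])
  f,g=L(65,78),L(65,62);print(" far",f.round(1),[(r,d["img"][r,int(round(f[0]))].tolist()) for r in range(int(f[1])-3,int(f[1])+4)])
E
```

```text
clock: 30.72
eef_pos: [566.6, 170.2, 192.4]
tool_rot: [3.136, -0.0, 1.325]
force: [1.1, 0.6, 0.6]
width: 85.5
gripper_force: 0.0
clock: 31.72
eef_pos: [433.2, 453.4, 189.4]
tool_rot: [-3.142, -0.001, 1.333]
force: [0.7, 0.1, -0.5]
width: 85.6
gripper_force: 0.0
side 17.0 87.0 [186 246] [212 265] 505.0 536.0
top -2.0 24.0 [171 233] [203 276] 1032.0 839.0
('side', 'top') [ 5.68203e+02  1.57651e+02 -2.34000e-01] 252.5
 topface [ 5.67950e+02  1.56922e+02 -2.31000e-01] 265.6
('top',) [ 5.67151e+02  1.57828e+02 -2.65000e-01] 198.5
 topface [ 5.67442e+02  1.58126e+02 -2.56000e-01] 209.9
('side',) [ 5.69638e+02  1.62661e+02 -2.15000e-01] 40.6
 topface [ 5.67067e+02  1.51055e+02 -2.16000e-01] 34.9
............................................................
............................................................
............................................................
............................................................
............................................................
............................................................
....................................
[... 4146 characters left out ...]
(182, [239, 238, 231]), (183, [238, 237, 229]), (184, [238, 237, 228]), (185, [228, 226, 208]), (186, [233, 226, 175]), (187, [239, 228, 149]), (188, [241, 232, 155])]
[261.3 210.4] [261.2 213.8] [261.1 217.3] [(208, [240, 231, 154]), (209, [240, 231, 154]), (210, [235, 215, 144]), (211, [195, 164, 113]), (212, [146, 125, 92]), (213, [117, 102, 80]), (214, [94, 83, 68]), (215, [94, 84, 70]), (216, [103, 94, 85]), (217, [127, 123, 113]), (218, [156, 148, 136]), (219, [147, 144, 133]), (220, [127, 124, 118])]
 far [261.4 185.6] [(182, [239, 239, 228]), (183, [239, 239, 228]), (184, [239, 239, 229]), (185, [232, 230, 219]), (186, [230, 224, 176]), (187, [239, 230, 157]), (188, [238, 229, 151])]
```

```bash
python3 - <<'E'
from h import *
from scipy.ndimage import map_coordinates
d=pickle.load(open("last.pkl","rb"))["top"];w=-.241
def prof(ax,off,lim):
    for s in range(-lim,lim+1,3):
        e=np.array([-np.sin(w),np.cos(w)]);n=np.array([np.cos(w),np.sin(w)])
        a,b=(e,n) if ax=="len" else (n,e)
        u=proj(d,[*(np.array([568,157.9])+a*s+b*off),78])[0]
        if abs(abs(s)-(65 if ax=="len" else 32))<16: yield s,[int(map_coordinates(d["img"][...,k].astype(float),[[u[1]],[u[0]]],order=1)[0]) for k in(0,2)]
for o in(-20,10): print("len",o,list(prof("len",o,80)))
for o in(-45,0,45): print("wid",o,list(prof("wid",o,47)))
E
```

```text
len -20 [(-80, [152, 153]), (-77, [157, 159]), (-74, [177, 179]), (-71, [184, 187]), (-68, [181, 181]), (-65, [174, 144]), (-62, [179, 148]), (-59, [183, 158]), (-56, [184, 161]), (-53, [184, 161]), (-50, [183, 160]), (52, [183, 159]), (55, [183, 159]), (58, [183, 158]), (61, [176, 146]), (64, [163, 137]), (67, [175, 167]), (70, [183, 179]), (73, [184, 185]), (76, [184, 185]), (79, [184, 185])]
len 10 [(-80, [152, 154]), (-77, [152, 153]), (-74, [151, 152]), (-71, [154, 156]), (-68, [170, 170]), (-65, [173, 144]), (-62, [180, 147]), (-59, [183, 156]), (-56, [183, 158]), (-53, [183, 159]), (-50, [183, 159]), (52, [183, 159]), (55, [183, 159]), (58, [183, 157]), (61, [174, 144]), (64, [147, 122]), (67, [167, 167]), (70, [182, 185]), (73, [184, 186]), (76, [184, 186]), (79, [183, 186])]
wid -45 [(-47, [145, 137]), (-44, [132, 120]), (-41, [131, 119]), (-38, [131, 119]), (-35, [128, 114]), (-32, [128, 105]), (-29, [150, 117]), (-26, [182, 157]), (-23, [184, 161]), (-20, [184, 161]), (-17, [183, 160]), (19, [183, 158]), (22, [183, 158]), (25, [183, 158]), (28, [180, 152]), (31, [174, 147]
[... 179 characters left out ...]
5, [112, 98]), (-32, [111, 87]), (-29, [147, 115]), (-26, [182, 154]), (-23, [184, 160]), (-20, [183, 159]), (-17, [183, 159]), (19, [183, 158]), (22, [183, 159]), (25, [183, 158]), (28, [181, 152]), (31, [177, 148]), (34, [177, 162]), (37, [183, 185]), (40, [183, 186]), (43, [184, 186]), (46, [183, 186])]
wid 45 [(-47, [133, 124]), (-44, [128, 117]), (-41, [128, 116]), (-38, [116, 105]), (-35, [86, 71]), (-32, [96, 69]), (-29, [148, 114]), (-26, [182, 152]), (-23, [184, 160]), (-20, [183, 159]), (-17, [183, 158]), (19, [183, 159]), (22, [183, 159]), (25, [183, 159]), (28, [183, 153]), (31, [181, 150]), (34, [181, 167]), (37, [183, 185]), (40, [184, 187]), (43, [184, 186]), (46, [184, 186])]
```

```bash
python3 - <<'E'
from cell import ctrl
print(ctrl.finish_job())
E
```

```text
the job is handed in; nothing more can be done
None
```

I handed the job in at about 32 s: walnut lies lengthwise on the blue stand with maple on top, edges within about 2 mm by my camera measurements. I gave the upright maple a push to tip it over, easing it down on the fingers; the slate and everything else I left alone.

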